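# Free the cam and close the bowl-centring jig

## Task

Centre the upside-down bowl in the jig for trimming: push the lever's post round until the flat of the cam plate (its low point) squarely faces the slide's nose, and only then push the slide forward by its push block until it is fully home and its pegs have brought the bowl up against the end pegs. Do it all by pushing with the fingertips, never touch or lift the bowl itself, leave the other things alone, and finish clear of everything.

Things in the scene. Friction and masses are not known exactly. Their poses are not given: they have to be found in the camera images.
- jig: bowl-centring jig: plywood base board 365 x 210 x 18 mm, fixed, its place and heading differ each time. Frame: x is the slide's FORWARD direction (to bowl and end pegs), z up, origin on the table top under the slide's centre line. Board spans x -130..235, y -135..75 mm. Fixed end pegs, 16 mm across, tops at 52 mm, at x 209, y +-32. Highest part 93 mm above the table
- cam (a joint): angle of the cam plate, rad, counter-clockwise from above positive, range -2.6..0.9. At 0 the cam's flat faces straight back (jig -x) at the slide's nose and the lever points out sideways (jig -y). Starts -2.3..-1.3, lever pointing back beside or over the slide: turn it counter-clockwise. No stop or click at 0. 1 to 2 N at the post moves it; it stays where left
- slide (a joint): travel of the follower slide along jig +x, m: 0 fully back, 0.042 fully home at its stop. Starts 0..0.010. Friction 2 N; stays where left. Blocked at 0.020 by the cam's round edge unless the flat faces its nose. Carries a push block at its back end and, in front, two 16 mm rubber pegs at jig y +-32 mm that push the bowl
- cam_axis (a point): point on the cam's upright axis at the top of the disc, 43 mm above the table, at jig x 20, y -80 mm. The cam is a steel disc of 46 mm radius, 14 mm thick, with one straight flat on its edge 22 mm from the axis: the flat is its low point
- lever_post (a point): middle of the upright round black post at the end of the cam's lever: 22 mm across, from 53 to 93 mm above the table (this point at 73), 75 mm from the cam axis. The flat lever bar below it is 16 mm wide, its top at 53 mm. From above the lever points a quarter turn counter-clockwise from where the flat faces
- nose (a point): middle of the front face of the slide's square nose, which meets the cam's edge from behind: 20 mm wide, 30 to 42 mm above the table, at jig y -80 mm; moves with the slide
- push_face (a point): centre of the back face of the slide's upright wooden push block, 60 mm above the table; the face is 60 mm wide, from 38 to 82 mm high, the block 20 mm thick. Push it along jig +x. Moves with the slide; at slide 0 it is at jig x -125, y 0 mm
- seat (a point): fixed point on the board's top (18 mm above the table) where the bowl's centre comes when it is centred, at jig x 155, y 0 mm
- bowl: loose clay bowl standing upside down on the jig's board between the slide's pegs and the end pegs: 110 mm across the rim (below), 60 mm tall, foot 52 mm across on top, 0.2 to 0.41 kg; origin at the centre of the rim plane. Starts 6 to 18 mm short of the seat; the slide pushes it there
- cup: loose tea cup, unglazed clay, 68 mm across the mouth, 70 mm tall, upright on the table on the jig's lever side (it and the open bowl may change places)
- tea_bowl: loose open bowl, unglazed clay, 96 mm across the mouth, 58 mm tall, on the table on the jig's lever side
- jar: small loose amber jar with a white cap, 36 mm across, 42 mm tall, standing on the jig's base board
- rib: loose flat wooden potter's rib, 110 x 45 x 8 mm, lying on the table behind the jig's back end
- brush: loose brush lying on the table to the robot's left
- wedge: loose wooden block, 70 x 40 x 25 mm, lying on the table to the robot's right
There are look-alikes about, which are no part of the job. What is shaped like the bowl but red or turquoise is not meant.

How it is judged:
By the outcome, as a careful person would: the job done as asked, in the order asked, and still so for the second after the job is handed in, with the robot touching nothing.
It also fails if it takes over 58 s, if anything falls off the work surface, if the arm or the gripper's body presses on something with over 40 N, if the wrist force passes 120 N, or if a joint passes its speed limit or range.

## Robot

A 6-joint arm with a two-finger parallel gripper is mounted at the origin on the work surface. World frame = base frame: x ahead of the robot, y to its left, z up, the work surface at z = 0. Lengths are in mm, angles in degrees, forces in N, time in s.
With the tool pointing down it reaches from about 300 to 850 mm from the base axis. Payload 4.2 kg.
Tool frame: the origin (TCP) lies at the very end of the fingers, on their centre line; the grasp point (between the pads) lies 19 mm behind it; z points along the fingers, x is the direction in which the jaws open and shut, and the axes are right-handed (so a half turn about z gives the same grasp; the last joint's range is limited). The gripper opens to 91 mm and grips with 3 to 60 N. Pads are 32 mm wide; open, the fingers measure 118 mm over their backs; the gripper's body (76 mm by 178 mm) begins 60 mm behind the grasp point.
Start: joints at [-69.844, 18.312, 89.639, -0, 72.044, -1.146], TCP at [208.898, -535.728, 213.976] pointing down, gripper open.
Joint ranges: [-177.97, 177.97], [-48.28, 115.42], [12.27, 149.76], [-77.06, 257.06], [2.81, 150.46], [-146.56, 146.56]. Speed limits (degrees/s): [147.25, 147.25, 180, 180, 180, 180].

## Interface

Orientations are given as [roll, pitch, yaw] about the fixed x, y, z axes, in that order (R = Rz(yaw) Ry(pitch) Rx(roll)).
In Python, from workcell import env gives the robot as it stands.
- The arm moves only by the tool servo_tool, never from a script. Its argument "plan" is a list of rows, each a list of 3 entries, a list of its own where there are three numbers: the turn, a rotation vector about the tool's x, y, z in degrees, then the shift along the tool's x, y, z in mm, then the finger opening in mm, from 0 to 91.2. In form: [[[ax, ay, az], [dx, dy, dz], claw], ...]. A call has exactly 10 rows; each row shifts and turns the pose as measured when the row begins, along the tool's axes as they then stand; what a row does not reach is not made up. A row lasts 1/8 s, in which the tool goes at most 62.5 mm and 10.7 degrees, less where a joint would pass 70% of its speed; a pose out of reach is approached as far as the arm can. A call with a gripper value outside its range is refused whole. The fingers move at their own pace and stop on an object; "squeeze" is the grip in N (left out, the last holds). Time passes only in rows, so rows that do not move let the fingers close, or fill a call up. It gives the time, the measured TCP pose, the force and the opening at its end, in the units of the state.
- env.state(): the state, without advancing time (a new reading comes with each control period).
- env.grab_frame(name): name is "scene" or "top" or "wrist"; returns a dict with "pixels" (420x560x3 uint8, red, green, blue), "intrinsics" (3x3 intrinsics, pixels), "eye" and "attitude" of the camera in the world. Camera axes: x right, y up, looking along -z (the intrinsics and any distortion apply to the point x, -y, -z); pixel columns grow to the right and rows downward; lengths in mm; the calibration is good to about 2 mm. A picture is of the moment at which its call begins. There is no depth.
- env.job_done(): hands the job in, once; it reports no verdict.
The state is a dict: "time_s": time; "qpos": joint angles; "qvel": joint speeds; "effort": joint torques, N m; "ee_pos": TCP position; "ee_rot": TCP orientation; "force": force on the tool from outside, world axes, zero at the start; "torque": the same for the moment, N m; "gripper_width": finger opening in mm.
Only numpy, scipy, OpenCV 4.12 (cv2) and the standard library are available. Lean on these libraries where they do the work, as an engineer would, in place of code of your own. Each camera call takes 0.05 s, during which the arm holds its last target.

## Working session

There is one attempt and no reset: what is moved stays moved. The work goes in short steps, Python scripts to look and compute and a tool call to move; the robot and the scene stay as the last step left them, time stands still between calls to the robot, and variables do not carry over. Pictures are saved under pics/ and viewed, and the job is handed in when it is done.

Besides the shell and the picture viewer there is one more tool, called after "Request:" in YAML: its name, and indented under it one key for each argument. servo_tool: Moves the arm, as the interface text tells. Its arguments: {"type":"object","properties":{"plan":{"type":"array"},"squeeze":{"type":"number"}},"required":["plan"]}

```bash
mkdir -p pics; cat > h.py <<'E'
import numpy as np, cv2
from workcell import env
def grab(n,save=None):
    f=env.grab_frame(n); 
    if save: cv2.imwrite('pics/'+save,f['pixels'][:,:,::-1]); np.savez('pics/'+save[:-4]+'.npz',p=f['pixels'],K=f['intrinsics'],e=f['eye'],a=f['attitude'])
    return f
def load(s): 
    d=np.load('pics/'+s+'.npz'); return dict(pixels=d['p'],intrinsics=d['K'],eye=d['e'],attitude=d['a'])
def R_of(f):
    a=np.array(f['attitude'],float)
    if a.shape==(3,3): return a
    from scipy.spatial.transform import Rotation
    return Rotation.from_euler('xyz',a,degrees=True).as_matrix()
def ray(f,u,v):
    d=np.linalg.inv(np.array(f['intrinsics']))@[u,v,1]; d=np.array([d[0],-d[1],-d[2]]); return np.array(f['eye'],float),R_of(f)@d
def onz(f,u,v,z):
    e,d=ray(f,u,v); return e+d*(z-e[2])/d[2]
def proj(f,P):
    c=R_of(f).T@(np.array(P,float)-f['eye']); p=np.array(f['intrinsics'])@[c[0],-c[1],-c[2]]; return p[:2]/p[2]
def tri(fs,uvs):
    A=np.zeros((3,3));b=np.zeros(3)
    for f,(u,v) in zip(fs,uvs):
        e,d=ray(f,u,v); d/=np.linalg.norm(d); M=np.eye(3)-np.outer(d,d); A+=M;b+=M@e
    return np.linalg.solve(A,b)
E
python3 - <<'E'
from h import *
for n in ['scene','top','wrist']:
    f=grab(n,n+'0.png'); print(n,f['intrinsics'],f['eye'],f['attitude'],[k for k in f])
print(env.state())
E
```

```text
scene [[495.38097063   0.         277.76602657]
 [  0.         495.38097063 206.19748878]
 [  0.           0.           1.        ]] [1272.7142948   644.83706315 1191.81269477] [ 40.64627473   0.71414959 128.65642973] ['pixels', 'intrinsics', 'eye', 'attitude']
top [[458.02740712   0.         279.14461116]
 [  0.         458.02740712 210.0263796 ]
 [  0.           0.           1.        ]] [ 359.8332905    32.18638723 1370.36976175] [  7.89986885   0.81041186 -90.13301133] ['pixels', 'intrinsics', 'eye', 'attitude']
wrist [[304.52744444   0.         280.50654241]
 [  0.         304.52744444 206.70220076]
 [  0.           0.           1.        ]] [ 270.04636775 -511.94279337  384.13259438] [-13.59838471   0.09092009 -68.67921738] ['pixels', 'intrinsics', 'eye', 'attitude']
{'time_s': 0.15, 'qpos': array([-6.98424515e+01,  1.83416763e+01,  8.96882498e+01, -1.67557025e-03,
        7.20443228e+01, -1.14521943e+00]), 'qvel': array([-0.10777024, -0.13838771, -0.24639666, -0.00818156,  0.08749389,
        0.01567941]), 'effort': array([ 2.94084393e-04, -4.12774694e+01, -2.32154346e+01,  7.27487798e-02,
        4.33575909e-02, -9.98067753e-05]), 'ee_pos': array([ 208.76728365, -535.36813146,  213.34320191]), 'ee_rot': array([ 1.79999891e+02,  7.42658850e-02, -6.86967146e+01]), 'force': array([ 0.73438043,  0.76307693, -0.64958222]), 'torque': array([-0.06887858,  0.05392291,  0.00431575]), 'gripper_width': 91.23278619602256}
```

View pics/scene0.png

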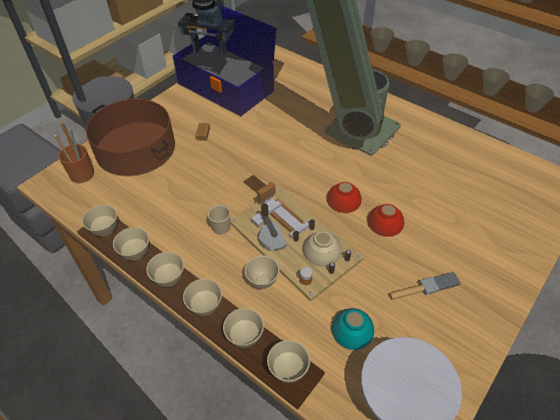

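View pics/top0.png

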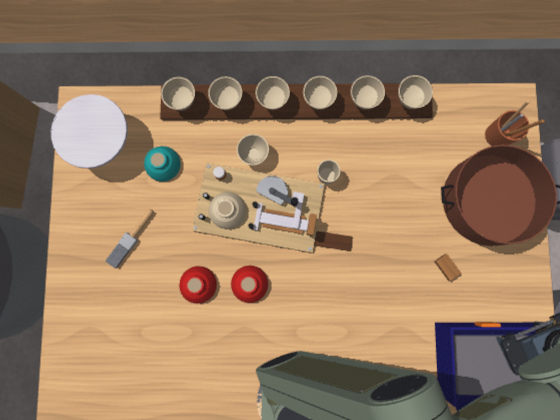

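View pics/wrist0.png

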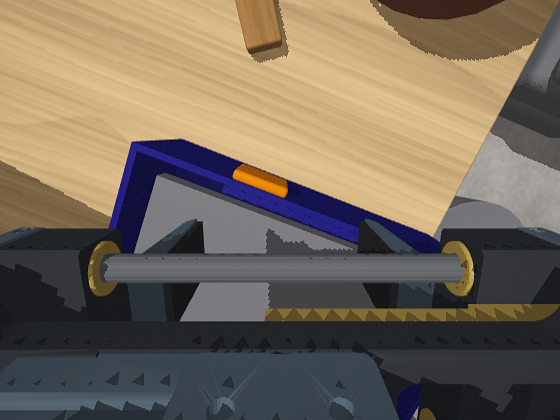

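```bash
python3 - <<'E'
from h import *
f=load('top0'); im=f['pixels'][:,:,::-1]
c=im[130:270,170:370]; cv2.imwrite('pics/t1.png',cv2.resize(c,None,fx=4,fy=4,interpolation=cv2.INTER_CUBIC))
f=load('scene0'); im=f['pixels'][:,:,::-1]
c=im[165:305,200:380]; cv2.imwrite('pics/s1.png',cv2.resize(c,None,fx=4,fy=4,interpolation=cv2.INTER_CUBIC))
E
```

```text
(no output)
```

View pics/t1.png

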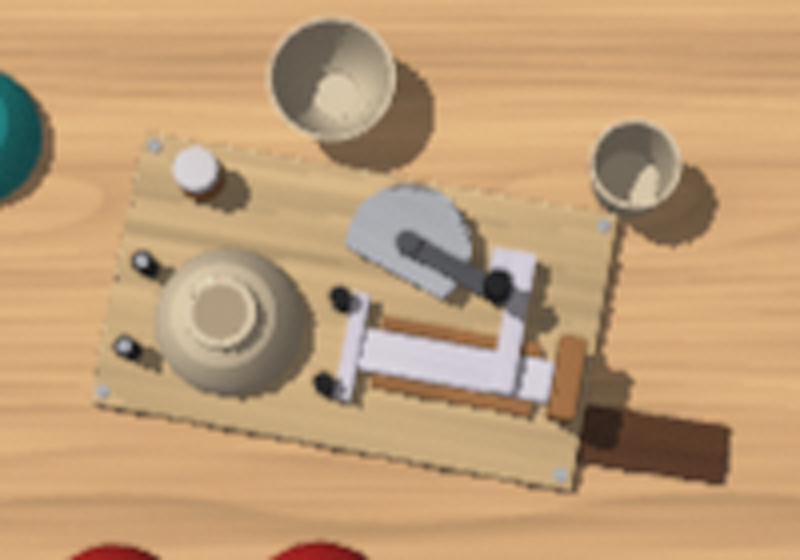

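View pics/s1.png

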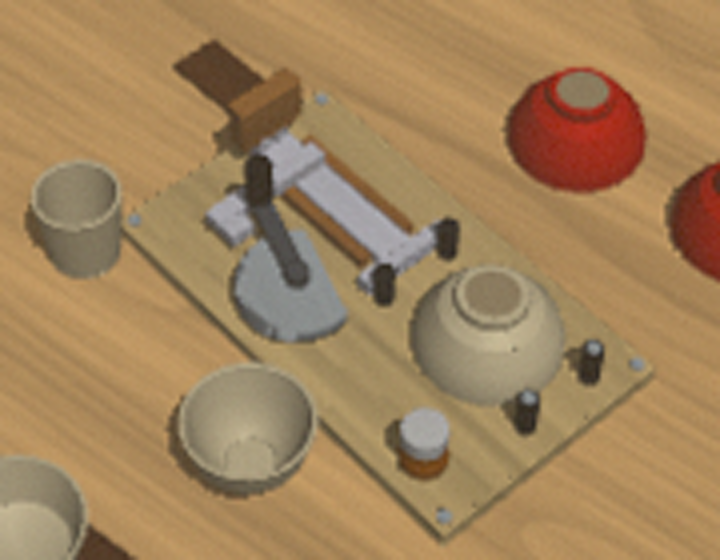

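```bash
python3 - <<'E'
from h import *
T=load('top0');S=load('scene0')
t=lambda x,y:(170+(x+.5)/4-.5,130+(y+.5)/4-.5)
s=lambda x,y:(200+(x+.5)/4-.5,165+(y+.5)/4-.5)
P={'scFL':((155,145),(444,517)),'scBL':((605,227),(134,220)),'scBR':((562,474),(321,99)),'scFR':((102,391),(638,365)),
'endL':((141,258),(528,398)),'endR':((124,343),(594,347)),'post':((498,278),(259,161)),'foot':((222,312),(492,291)),'jarcap':((197,167),(424,421)),'pegL':((340,293),(384,270)),'pegR':((323,379),(447,225))}
W={}
for k,(a,b) in P.items():
    X=tri([T,S],[t(*a),s(*b)]); W[k]=X
    print(k,X.round(1),(proj(T,X)-t(*a)).round(1),(proj(S,X)-s(*b)).round(1))
fw=(W['scFL']+W['scFR']-W['scBL']-W['scBR'])[:2];print(np.degrees(np.arctan2(fw[1],fw[0])))
for k in ['endL','endR']:print
e=W['endR']-W['endL'];print(np.degrees(np.arctan2(e[1],e[0])),np.linalg.norm(e[:2]), [np.linalg.norm(W['scFL']-W['scBL']),np.linalg.norm(W['scFL']-W['scFR'])])
E
```

```text
scFL [683.5 266.9  14.2] [-0.5  0.3] [-0.6 -0. ]
scBL [618.9 -73.9  12.9] [-0.3  0.2] [-0.4 -0.1]
scBR [433.2 -38.9  14.3] [-0.5  0.3] [-0.5 -0. ]
scFR [496.2 302.8  14.4] [-0.4  0.3] [-0.5 -0. ]
endL [590.2 269.   51. ] [-0.4  0.2] [-0.5 -0. ]
endR [527.1 280.6  51.6] [-0.6  0.4] [-0.7 -0. ]
post [566.6   9.3  94. ] [-0.7  0.5] [-0.8 -0.1]
foot [546.4 205.8  75.7] [-0.4  0.3] [-0.5 -0. ]
jarcap [655.5 227.6  61.6] [-0.5  0.3] [-0.6 -0. ]
pegL [563.3 123.3  51.2] [-0.5  0.3] [-0.6 -0. ]
pegR [500.7 134.9  50.9] [-0.3  0.2] [-0.4 -0. ]
79.41748487409171
169.56626960288193 64.19199922713118 [np.float64(346.90663980049914), np.float64(190.703437753159)]
```

```bash
cat > jig.py <<'E'
import numpy as np
def fit(J,Wd):
    J=np.array(J,float);Wd=np.array(Wd,float);a=(J-J.mean(0));b=Wd-Wd.mean(0)
    th=np.arctan2((a[:,0]*b[:,1]-a[:,1]*b[:,0]).sum(),(a*b).sum())
    R=np.array([[np.cos(th),-np.sin(th)],[np.sin(th),np.cos(th)]]);o=Wd.mean(0)-R@J.mean(0)
    return th,R,o
J=[(225.5,-125.5),(-120.5,-125.5),(-120.5,65.5),(225.5,65.5),(209,-32),(209,32)]
Wd=[(683.5,266.9),(618.9,-73.9),(433.2,-38.9),(496.2,302.8),(590.2,269),(527.1,280.6)]
th,R,o=fit(J,Wd)
E
python3 - <<'E'
from jig import *
print(np.degrees(th),o)
for j,w in zip(J,Wd): print((R@j+o-w).round(1))
inv=lambda w:(R.T@(np.array(w)[:2]-o)).round(1)
for n,w in dict(post=(566.6,9.3),foot=(546.4,205.8),jar=(655.5,227.6),pL=(563.3,123.3),pR=(500.7,134.9)).items(): print(n,inv(w))
c=R@[20,-80]+o; pj=inv((566.6,9.3))-[20,-80]
print('cam',c,'leverangle',np.degrees(np.arctan2(pj[1],pj[0]))+90,np.hypot(*pj))
for a in range(-140,1,10):
    r=np.radians(a-90); print(a,(R@(np.array([20,-80])+75*np.array([np.cos(r),np.sin(r)]))+o).round(1))
print(R@[-125,0]+o)
E
```

```text
79.28893418628054 [519.07882626  68.62407687]
[ 0.8 -0. ]
[1.1 0.8]
[-0.9  1.3]
[ 0.4 -0.4]
[-0.8 -1. ]
[-0.6 -0.7]
post [-49.5 -57.7]
foot [139.9  -1.4]
jar [ 181.6 -104.5]
pL [ 61.9 -33.3]
pR [61.7 30.4]
cam [601.40210759  73.40710416] leverangle 252.21047026559006 72.98999931497465
-140 [536.   36.7]
-130 [543.4  25.9]
-120 [552.5  16.6]
-110 [563.1   8.9]
-100 [574.9   3.3]
-90 [ 5.875e+02 -3.000e-01]
-80 [600.5  -1.6]
-70 [ 6.135e+02 -6.000e-01]
-60 [626.2   2.6]
-50 [638.1   8. ]
-40 [648.9  15.4]
-30 [658.3  24.5]
-20 [665.9  35.1]
-10 [671.6  46.9]
0 [675.1  59.5]
[495.84677766 -54.19803807]
```

```bash
cat > plan.py <<'E'
import numpy as np, json
from h import env
def rows(way,claw=0,p0=None,y0=None):
    """way: list of (x,y,z,yaw) targets, one per row"""
    s=env.state(); p=np.array(p0 if p0 is not None else s['ee_pos']); y=s['ee_rot'][2] if y0 is None else y0
    out=[]
    for w in way:
        d=np.array(w[:3])-p; c,si=np.cos(np.radians(y)),np.sin(np.radians(y))
        out.append([[0,0,round(-(w[3]-y),1)],[round(c*d[0]+si*d[1],1),round(si*d[0]-c*d[1],1),round(-d[2],1)],claw]); p=np.array(w[:3]);y=w[3]
    print(json.dumps(out)); return out
def line(a,b,n): return [tuple(np.array(a)+(np.array(b)-np.array(a))*(i+1)/n) for i in range(n)]
def st():
    s=env.state(); print(round(s['time_s'],2),s['ee_pos'].round(1),s['ee_rot'].round(2),s['force'].round(1),round(s['gripper_width'],1))
E
python3 - <<'E'
from plan import *
s=env.state();a=(*s['ee_pos'],s['ee_rot'][2])
rows(line(a,(535,27,190,-28.6),10))
E
```

```text
[[[0, 0, -4.0], [-40.5, -50.8, 2.3], 0], [[0, 0, -4.0], [-36.9, -53.5, 2.3], 0], [[0, 0, -4.0], [-33.1, -56.0, 2.3], 0], [[0, 0, -4.0], [-29.1, -58.2, 2.3], 0], [[0, 0, -4.0], [-24.9, -60.0, 2.3], 0], [[0, 0, -4.0], [-20.7, -61.6, 2.3], 0], [[0, 0, -4.0], [-16.3, -62.9, 2.3], 0], [[0, 0, -4.0], [-11.9, -63.9, 2.3], 0], [[0, 0, -4.0], [-7.4, -64.6, 2.3], 0], [[0, 0, -4.0], [-2.8, -65.0, 2.3], 0]]
```

Request:
servo_tool:
  plan:
    - [[0,0,-4],[-38,-48,2],0]
    - [[0,0,-4],[-35,-50,2],0]
    - [[0,0,-4],[-31,-53,2],0]
    - [[0,0,-4],[-27,-55,2],0]
    - [[0,0,-4],[-23,-56,2],0]
    - [[0,0,-4],[-19,-58,2],0]
    - [[0,0,-4],[-15,-58,2],0]
    - [[0,0,-4],[-11,-60,2],0]
    - [[0,0,-4],[-7,-60,2],0]
    - [[0,0,-4],[-3,-60,2],0]
  squeeze: 20

```text
time_s: 1.4
ee_pos: [517.4, 3.2, 191.6]
ee_rot: [-180.0, -0.1, -27.9]
force: [1.2, -1.4, 0.2]
gripper_width: 0.4
```

```bash
python3 - <<'E'
from h import *
import plan
f=grab('wrist','w1.png');plan.st()
from jig import *
for n,z,j in [('cam',43,(20,-80)),('end',52,(209,-32)),('block',82,(-105,0)),('BLcorner',18,(-120.5,-125.5))]:
    print(n,proj(f,[*(R@j+o),z]).round(0))
E
```

```text
1.45 [520.9   9.7 191.2] [-1.7954e+02 -1.0000e-01 -2.7590e+01] [4.5 4.8 0.1] 0.1
cam [322.  96.]
end [ 208. -116.]
block [282. 246.]
BLcorner [389. 208.]
```

View pics/w1.png

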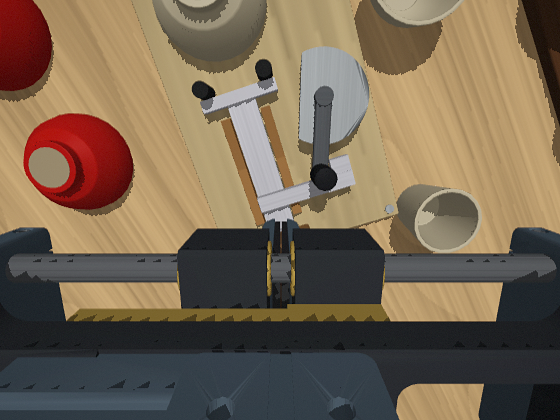

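```bash
python3 - <<'E'
from h import *
from plan import *
from jig import *
f=load('w1'); im=f['pixels'].astype(int)
m=(im.max(2)<32).astype(np.uint8); m[:140]=0;m[210:]=0;m[:,:300]=0;m[:,350:]=0
n,l,st_,c=cv2.connectedComponentsWithStats(m); print(st_,c)
p=onz(f,324,174,93);print(p); C=R@[20,-80]+o
d=p[:2]-C;print(d,np.hypot(*d),np.degrees(np.arctan2(d[1],d[0]))-np.degrees(th)+90)
E
```

```text
[[     0      0    560    420 234854]
 [   310    164     27     27    341]
 [   326    171      1      1      1]
 [   328    171      1      1      1]
 [   326    175      1      1      1]
 [   322    176      1      1      1]
 [   322    178      1      1      1]] [[279.43644136 209.5469909 ]
 [322.60997067 177.65395894]
 [326.         171.        ]
 [328.         171.        ]
 [326.         175.        ]
 [322.         176.        ]
 [322.         178.        ]]
[565.87498171  11.82651783  93.        ]
[-35.52712588 -61.58058633] 71.09391876863317 -109.27047898907273
```

```bash
cat >> plan.py <<'E'
from jig import *
C=R@[20,-80]+o; TH=np.degrees(th)
def tcp(a,gap,z,half=13.5):
    r=np.radians(a-90+TH);u=np.array([np.cos(r),np.sin(r)]);t=np.array([-u[1],u[0]])
    q=C+75*u-(11+half+gap)*t
    return (*q,z,a+TH)
def cur():
    s=env.state(); return (*s['ee_pos'],s['ee_rot'][2])
E
python3 - <<'E'
from plan import *
st()
h=tcp(-108.5,9,110);l=tcp(-108.5,9,63);print(h,l)
rows(line(cur(),h,4)+line(h,l,4)+[l]*2)
E
```

```text
1.45 [520.9   9.7 191.2] [-1.7954e+02 -1.0000e-01 -2.7590e+01] [4.5 4.8 0.1] 0.1
(np.float64(535.5602568791097), np.float64(24.293962385100333), 110, np.float64(-29.211065813719458)) (np.float64(535.5602568791097), np.float64(24.293962385100333), 63, np.float64(-29.211065813719458))
[[[0, 0, 0.4], [1.5, -4.9, 20.3], 0], [[0, 0, 0.4], [1.5, -4.9, 20.3], 0], [[0, 0, 0.4], [1.5, -4.9, 20.3], 0], [[0, 0, 0.4], [1.4, -5.0, 20.3], 0], [[0, 0, -0.0], [0.0, -0.0, 11.8], 0], [[0, 0, -0.0], [0.0, -0.0, 11.8], 0], [[0, 0, -0.0], [0.0, -0.0, 11.8], 0], [[0, 0, -0.0], [0.0, -0.0, 11.8], 0], [[0, 0, -0.0], [0.0, -0.0, -0.0], 0], [[0, 0, -0.0], [0.0, -0.0, -0.0], 0]]
```

Request:
servo_tool:
  plan:
    - [[0,0,0.4],[1.5,-5,20],0]
    - [[0,0,0.4],[1.5,-5,20],0]
    - [[0,0,0.4],[1.5,-5,20],0]
    - [[0,0,0.4],[1.5,-5,20],0]
    - [[0,0,0],[0,0,0],0]
    - [[0,0,0],[0,0,0],0]
    - [[0,0,0],[0,0,0],0]
    - [[0,0,0],[0,0,0],0]
    - [[0,0,0],[0,0,0],0]
    - [[0,0,0],[0,0,0],0]

```text
time_s: 2.7
ee_pos: [537.4, 27.1, 110.8]
ee_rot: [-179.5, -0.2, -29.0]
force: [-0.4, 0.1, -0.5]
gripper_width: 0.0
```

```bash
python3 - <<'E'
from plan import *
from h import *
grab('wrist','w2.png')
st()
l=tcp(-108.5,9,63)
rows(line(cur(),l,6)+[l]*4)
E
```

```text
2.75 [537.4  27.1 110.8] [-179.49   -0.21  -28.97] [-0.4 -0.4  0.5] 0.5
[[[0, 0, 0.0], [-0.0, 0.6, 8.0], 0], [[0, 0, 0.0], [-0.0, 0.6, 8.0], 0], [[0, 0, 0.0], [-0.0, 0.6, 8.0], 0], [[0, 0, 0.0], [-0.0, 0.6, 8.0], 0], [[0, 0, 0.0], [-0.0, 0.6, 8.0], 0], [[0, 0, 0.0], [-0.0, 0.6, 8.0], 0], [[0, 0, -0.0], [0.0, -0.0, 0.0], 0], [[0, 0, -0.0], [0.0, -0.0, -0.0], 0], [[0, 0, -0.0], [0.0, -0.0, -0.0], 0], [[0, 0, -0.0], [0.0, -0.0, -0.0], 0]]
```

View pics/w2.png

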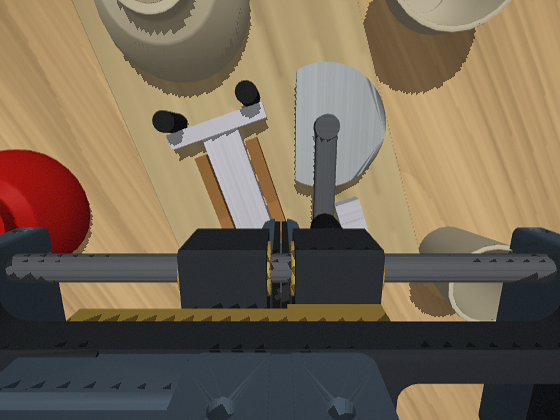

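Request:
servo_tool:
  plan:
    - [[0,0,0],[0,0.5,8],0]
    - [[0,0,0],[0,0.5,8],0]
    - [[0,0,0],[0,0.5,8],0]
    - [[0,0,0],[0,0.5,8],0]
    - [[0,0,0],[0,0.5,8],0]
    - [[0,0,0],[0,0.5,8],0]
    - [[0,0,0],[0,0,0],0]
    - [[0,0,0],[0,0,0],0]
    - [[0,0,0],[0,0,0],0]
    - [[0,0,0],[0,0,0],0]

```text
time_s: 4.0
ee_pos: [536.1, 24.6, 58.9]
ee_rot: [-179.5, -0.2, -29.0]
force: [0.1, -0.3, -0.3]
gripper_width: 0.7
```

```bash
python3 - <<'E'
from plan import *
st()
c=cur();print(tcp(-108.5,9,63))
# arc: from gap 9 at -108.5, close the gap, then sweep 6 deg per row
rows([tcp(-108.5,5,63),tcp(-108.5,1,63)]+[tcp(-108.5+6*i,0,63) for i in range(1,9)])
E
```

```text
4.0 [536.1  24.6  58.9] [-1.7952e+02 -1.7000e-01 -2.8960e+01] [ 0.1 -0.3 -0.3] 0.7
(np.float64(535.5602568791097), np.float64(24.293962385100333), 63, np.float64(-29.211065813719458))
[[[0, 0, 0.2], [3.7, 0.5, -4.1], 0], [[0, 0, -0.0], [4.0, -0.0, -0.0], 0], [[0, 0, -6.0], [9.0, 2.2, -0.0], 0], [[0, 0, -6.0], [8.0, 2.2, -0.0], 0], [[0, 0, -6.0], [8.0, 2.2, -0.0], 0], [[0, 0, -6.0], [8.0, 2.2, -0.0], 0], [[0, 0, -6.0], [8.0, 2.2, -0.0], 0], [[0, 0, -6.0], [8.0, 2.2, -0.0], 0], [[0, 0, -6.0], [8.0, 2.2, -0.0], 0], [[0, 0, -6.0], [8.0, 2.2, -0.0], 0]]
```

Request:
servo_tool:
  plan:
    - [[0,0,0],[3.5,0.5,-2],0]
    - [[0,0,0],[4,0,-1],0]
    - [[0,0,-6],[8,2.2,0],0]
    - [[0,0,-6],[8,2.2,0],0]
    - [[0,0,-6],[8,2.2,0],0]
    - [[0,0,-6],[8,2.2,0],0]
    - [[0,0,-6],[8,2.2,0],0]
    - [[0,0,-6],[8,2.2,0],0]
    - [[0,0,-6],[8,2.2,0],0]
    - [[0,0,0],[0,0,0],0]

```text
time_s: 5.25
ee_pos: [593.7, -5.8, 62.6]
ee_rot: [-179.6, -0.1, 14.3]
force: [-0.4, 0.5, -0.1]
gripper_width: 0.9
```

```bash
cat > where.py <<'E'
from plan import *
from h import *
import sys
st()
s=env.state();p=s['ee_pos'][:2]
# lever angle if contact of flat face: tangential coordinate
y=np.radians(s['ee_rot'][2]);t=np.array([np.cos(y),np.sin(y)])
# face line: (X-p).t = 13.5 ; post centre at 24.5
k=(p-C)@t+24.5; a=s['ee_rot'][2]-TH; print('face yaw as cam angle',round(a,1),'post tang offset',round(k,1),'=> cam angle',round(a+np.degrees(np.arcsin(k/75)),1),'TCP radial',round((p-C)@np.array([t[1],-t[0]]),1))
if len(sys.argv)>1:
    for n in sys.argv[2:]: grab(n,n[0]+sys.argv[1]+'.png')
E
python3 where.py 3 wrist
```

```text
5.25 [593.7  -5.8  62.6] [-1.7961e+02 -1.2000e-01  1.4300e+01] [-0.4  0.5 -0.1] 0.9
face yaw as cam angle -65.0 post tang offset -2.5 => cam angle -66.9 TCP radial 74.8
```

View pics/w3.png

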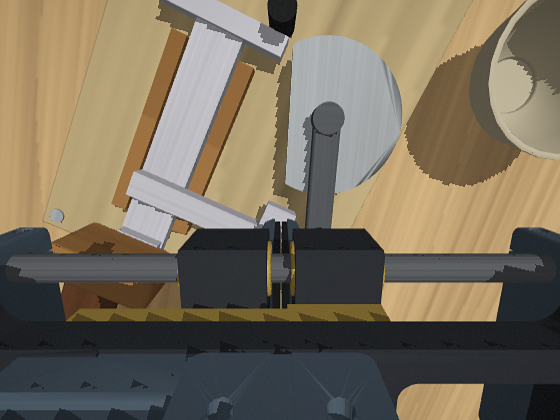

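```bash
cat > flat.py <<'E'
from plan import *
from h import *
import sys
def flat(f,a,b,hub=None):
    A=onz(f,*a,43);B=onz(f,*b,43);d=(A-B)[:2]
    ang=np.degrees(np.arctan2(d[1],d[0])) # far(lever-opposite?) direction
    n=np.array([d[1],-d[0]])/np.hypot(*d)
    print('edge dir jig',round(ang-TH,2),'dist axis->edge',round(abs((A[:2]-C)@n),1))
    if hub: print('hub',onz(f,*hub,53),C)
E
python3 - <<'E'
from flat import *
f=load('w3'); flat(f,(290,50),(284,188),(328,118))
E
```

```text
edge dir jig 22.72 dist axis->edge 23.2
hub [601.5198537   72.59645308  53.        ] [601.40210759  73.40710416]
```

```bash
python3 - <<'E'
from plan import *
rows([tcp(-66.9+6.1*i,0,63) for i in range(1,10)])
E
```

```text
[[[0, 0, -4.2], [8.4, 1.9, -0.5], 0], [[0, 0, -6.1], [8.1, 2.2, -0.0], 0], [[0, 0, -6.1], [8.1, 2.2, -0.0], 0], [[0, 0, -6.1], [8.1, 2.2, -0.0], 0], [[0, 0, -6.1], [8.1, 2.2, -0.0], 0], [[0, 0, -6.1], [8.1, 2.2, -0.0], 0], [[0, 0, -6.1], [8.1, 2.2, -0.0], 0], [[0, 0, -6.1], [8.1, 2.2, -0.0], 0], [[0, 0, -6.1], [8.1, 2.2, -0.0], 0]]
```

Request:
servo_tool:
  plan:
    - [[0,0,-4],[8.4,2,0],0]
    - [[0,0,-6],[8,2.2,0],0]
    - [[0,0,-6],[8,2.2,0],0]
    - [[0,0,-6],[8,2.2,0],0]
    - [[0,0,-6],[8,2.2,0],0]
    - [[0,0,-6],[8,2.2,0],0]
    - [[0,0,-6],[8,2.2,0],0]
    - [[0,0,-6],[8,2.2,0],0]
    - [[0,0,0],[0,0,0],0]
    - [[0,0,0],[0,0,0],0]

```text
time_s: 6.55
ee_pos: [651.4, 12.2, 62.4]
ee_rot: [-179.6, 0.1, 60.8]
force: [-0.2, 0.1, 0.1]
gripper_width: 0.3
```

```bash
python3 where.py 4 wrist top scene
```

```text
6.55 [651.4  12.2  62.4] [-1.7959e+02  9.0000e-02  6.0790e+01] [-0.2  0.1  0.1] 0.3
face yaw as cam angle -18.5 post tang offset -4.5 => cam angle -21.9 TCP radial 73.5
```

View pics/w4.png

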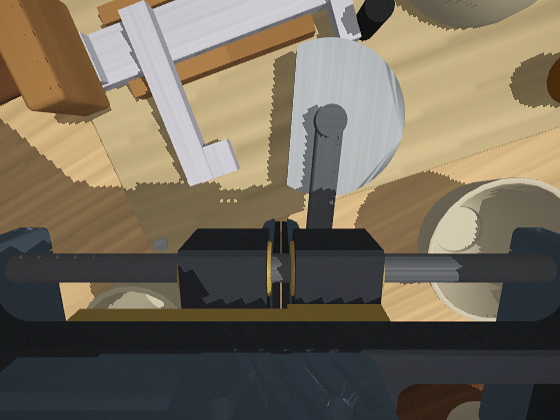

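```bash
python3 - <<'E'
from flat import *
f=load('w4'); flat(f,(297,47),(288,184),(330,119))
rows([tcp(-21.9+5*i,0,63) for i in range(1,4)]+[tcp(-2.5,0,63),tcp(-1,0,63)])
cv2.imwrite('pics/w4c.png',cv2.resize(f['pixels'][20:210,230:430,::-1],None,fx=3,fy=3))
E
```

```text
edge dir jig 68.12 dist axis->edge 22.3
hub [600.73574057  72.53897532  53.        ] [601.40210759  73.40710416]
[[[0, 0, -1.5], [6.6, 2.0, -0.5], 0], [[0, 0, -5.0], [6.6, 1.8, -0.0], 0], [[0, 0, -5.0], [6.6, 1.8, -0.0], 0], [[0, 0, -4.4], [5.8, 1.7, -0.0], 0], [[0, 0, -1.5], [2.0, 0.6, -0.0], 0]]
```

View pics/w4c.png

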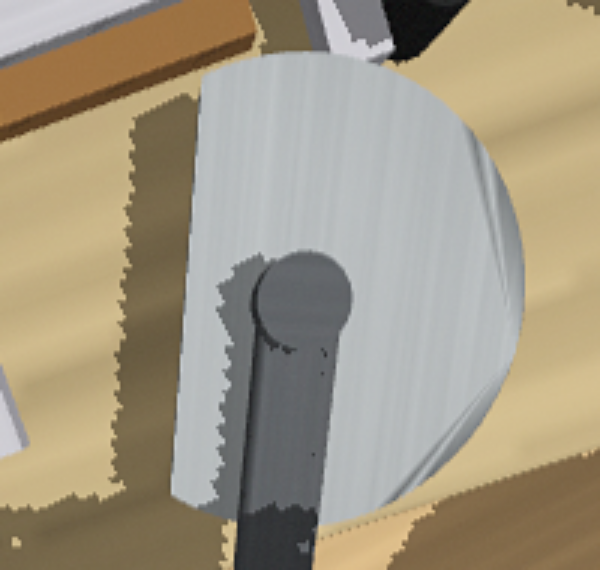

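Request:
servo_tool:
  plan:
    - [[0,0,-2],[6.5,2,0],0]
    - [[0,0,-5],[6.5,1.8,0],0]
    - [[0,0,-4],[5.5,1.7,0],0]
    - [[0,0,-3],[3,1,0],0]
    - [[0,0,0],[0,0,0],0]
    - [[0,0,0],[0,0,0],0]
    - [[0,0,0],[0,0,0],0]
    - [[0,0,0],[0,0,0],0]
    - [[0,0,0],[0,0,0],0]
    - [[0,0,0],[0,0,0],0]

```text
time_s: 7.95
ee_pos: [666.6, 29.2, 62.4]
ee_rot: [-179.5, 0.1, 75.4]
force: [-0.5, -0.2, -0.3]
gripper_width: 0.4
```

```bash
python3 where.py 5 wrist top scene;  python3 - <<'E'
from flat import *
f=load('w5')
cv2.imwrite('pics/w5c.png',cv2.resize(f['pixels'][20:210,230:430,::-1],None,fx=3,fy=3))
E
```

```text
7.95 [666.6  29.2  62.4] [-1.7951e+02  8.0000e-02  7.5390e+01] [-0.5 -0.2 -0.3] 0.4
face yaw as cam angle -3.9 post tang offset -1.9 => cam angle -5.3 TCP radial 74.3
```

View pics/w5c.png

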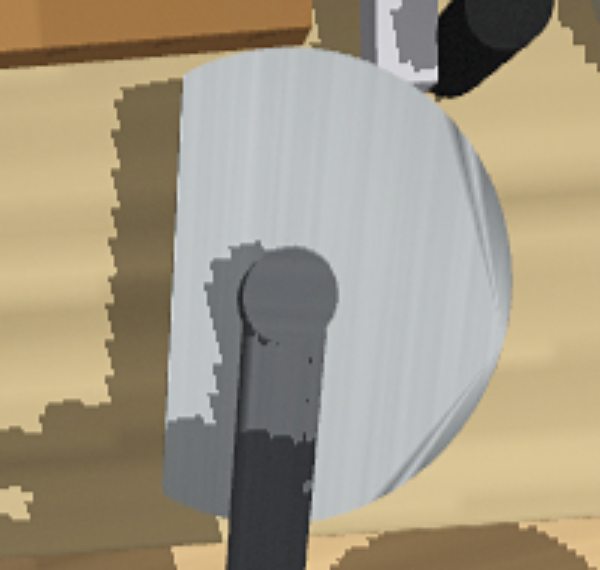

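View pics/w5.png

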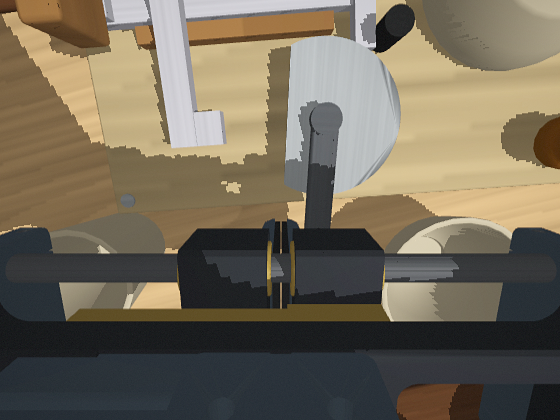

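```bash
python3 - <<'E'
from flat import *
f=load('w5'); flat(f,(290.7,45.7),(284.2,183.7),(325.5,118))
cv2.imwrite('pics/w5d.png',cv2.resize(f['pixels'][0:220,70:420,::-1],None,fx=2.2,fy=2.2,interpolation=cv2.INTER_CUBIC))
E
```

```text
edge dir jig 83.6 dist axis->edge 22.7
hub [601.02477321  72.40529966  53.        ] [601.40210759  73.40710416]
```

View pics/w5d.png

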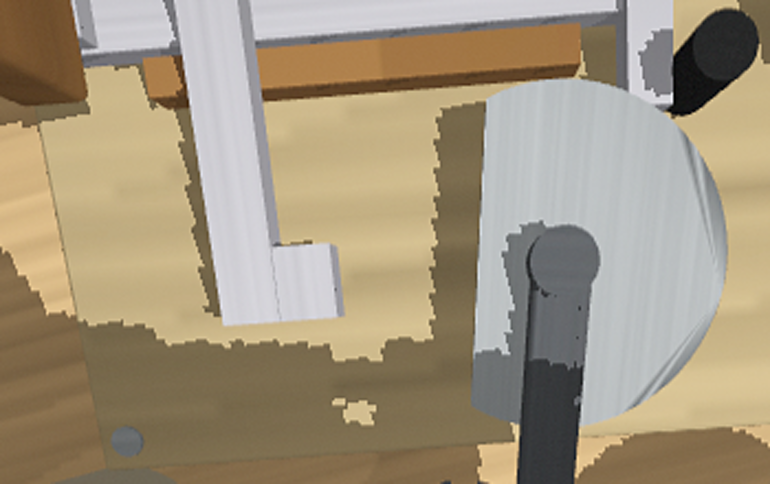

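```bash
python3 - <<'E'
from flat import *
f=load('w5'); c=lambda x,y:(70+x/2.2-.3,y/2.2-.3)
def d(a,b,z):
    A=onz(f,*c(*a),z);B=onz(f,*c(*b),z);v=B-A;return np.degrees(np.arctan2(v[1],v[0])),A.round(1),B.round(1)
print('board edge',d((105,468),(769,423),18))
print('arm L',d((222,325),(180,35),42),'armR',d((272,245),(245,0),42))
print('rail',d((152,57),(580,25),36))
print(TH)
from jig import R,o
print(R.T@(onz(f,*c(340,280),42)[:2]-o),R.T@(onz(f,*c(105,468),18)[:2]-o))
E
```

```text
board edge (np.float64(79.38273534220384), array([626.9, -84.2,  18. ]), array([667.4, 131.7,  18. ]))
arm L (np.float64(169.1417888781407), array([593.8, -22.6,  42. ]), array([521.9,  -8.8,  42. ])) armR (np.float64(168.2696628171264), array([576.8,  -2.2,  42. ]), array([518.5,  10. ,  42. ]))
rail (np.float64(79.21437857824236), array([522.4, -19.5,  36. ]), array([543.7,  92.4,  36. ]))
79.28893418628054
[-41.23687484 -80.405705  ] [-130.11187013 -134.36920255]
```

```bash
python3 - <<'E'
from plan import *
rows([tcp(-4,0,62.4),tcp(-2,0,62.4),tcp(-0.2,0,62.4)])
E
```

```text
[[[0, 0, 0.1], [1.8, 0.7, -0.0], 0], [[0, 0, -2.0], [2.6, 0.8, -0.0], 0], [[0, 0, -1.8], [2.4, 0.7, -0.0], 0]]
```

Request:
servo_tool:
  plan:
    - [[0,0,0],[1.8,0.7,0],0]
    - [[0,0,-2],[2.6,0.8,0],0]
    - [[0,0,-2],[2.5,0.7,0],0]
    - [[0,0,0],[0,0,0],0]
    - [[0,0,0],[0,0,0],0]
    - [[0,0,0],[0,0,0],0]
    - [[0,0,0],[0,0,0],0]
    - [[0,0,0],[0,0,0],0]
    - [[0,0,0],[0,0,0],0]
    - [[0,0,0],[0,0,0],0]

```text
time_s: 9.35
ee_pos: [670.4, 35.5, 62.3]
ee_rot: [-179.5, 0.1, 79.7]
force: [-0.1, -1.3, 0.2]
gripper_width: 0.6
```

```bash
python3 where.py 6 wrist top scene;  python3 - <<'E'
from flat import *
f=load('w6')
cv2.imwrite('pics/w6c.png',cv2.resize(f['pixels'][20:210,230:430,::-1],None,fx=3,fy=3))
E
```

```text
9.35 [670.4  35.5  62.3] [-1.7948e+02  7.0000e-02  7.9680e+01] [-0.1 -1.3  0.2] 0.6
face yaw as cam angle 0.4 post tang offset -0.4 => cam angle 0.1 TCP radial 74.7
```

View pics/w6c.png

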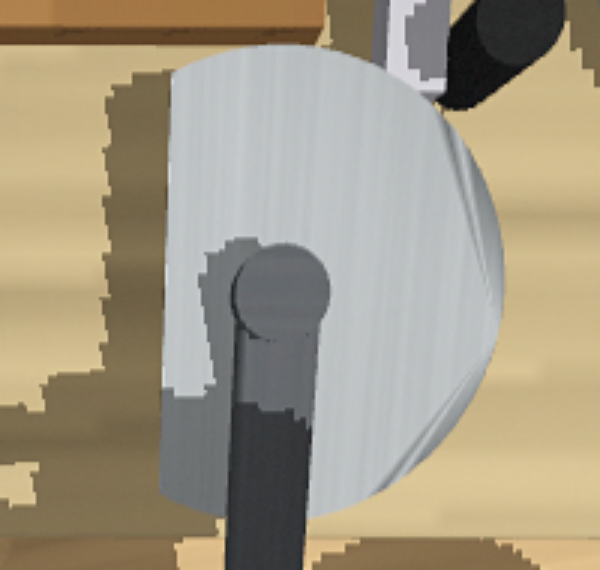

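View pics/s6.png

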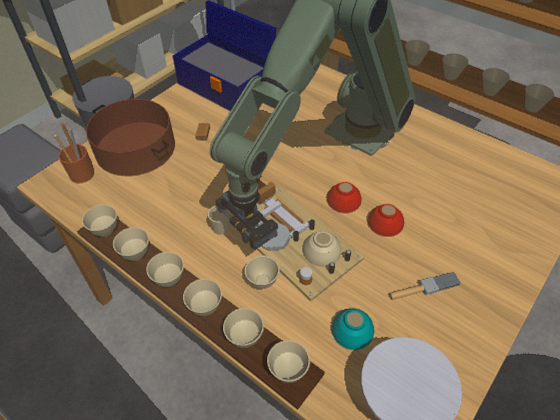

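```bash
python3 - <<'E'
from flat import *
f=load('w6'); c=lambda x,y:(230+(x+.5)/3-.5,20+(y+.5)/3-.5)
flat(f,c(171,73),c(160,490),c(282,292))
# rail lower/board edge ref at same image: subpixel flat edge by gradient
g=f['pixels'].astype(float).mean(2)
pts=[]
for v in range(50,178,3):
    r=g[v,272:300]; d=np.diff(r); k=int(d.argmax()); 
    if 0<k<len(d)-1:
        den=d[k-1]-2*d[k]+d[k+1]; k=k+.5*(d[k-1]-d[k+1])/den if den else k
    pts.append((272+k+.5,v))
pts=np.array(pts); W=np.array([onz(f,u,v,43)[:2] for u,v in pts])
vx,vy,x0,y0=cv2.fitLine(W.astype(np.float32),cv2.DIST_HUBER,0,.01,.01).ravel()
ang=(np.degrees(np.arctan2(vy,vx))-TH)%180; n=np.array([vy,-vx]);print('fit',ang-90,'dist',abs((np.array([x0,y0])-C)@n), np.abs((W-[x0,y0])@n).max())
E
```

```text
edge dir jig 89.02 dist axis->edge 22.7
hub [601.07744214  72.80584764  53.        ] [601.40210759  73.40710416]
fit -1.332599118531519 dist 22.92757544457107 2.5919521709707136
```

Request:
servo_tool:
  plan:
    - [[0,0,0],[-8,0,0],0]
    - [[0,0,0],[-10,0,-5],0]
    - [[0,0,0],[-5,0,-30],0]
    - [[0,0,0],[0,0,-35],0]
    - [[0,0,0],[-10,-10,-25],0]
    - [[0,0,0],[-20,-20,0],0]
    - [[0,0,0],[-20,-20,0],0]
    - [[0,0,0],[0,0,0],0]
    - [[0,0,0],[0,0,0],0]
    - [[0,0,0],[0,0,0],0]

```text
time_s: 10.75
ee_pos: [609.6, -33.3, 163.8]
ee_rot: [-179.9, -0.0, 79.5]
force: [-0.4, 0.2, 0.4]
gripper_width: 0.4
```

```bash
python3 where.py 7 wrist scene top
```

```text
10.75 [609.6 -33.3 163.8] [-179.87   -0.     79.52] [-0.4  0.2  0.4] 0.4
face yaw as cam angle 0.2 post tang offset -79.0 => cam angle nan TCP radial 27.4where.py:9: RuntimeWarning: invalid value encountered in arcsin
  k=(p-C)@t+24.5; a=s['ee_rot'][2]-TH; print('face yaw as cam angle',round(a,1),'post tang offset',round(k,1),'=> cam angle',round(a+np.degrees(np.arcsin(k/75)),1),'TCP radial',round((p-C)@np.array([t[1],-t[0]]),1))
```

View pics/w7.png

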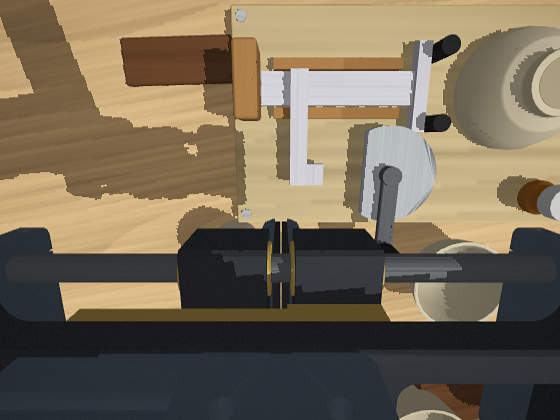

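View pics/t7.png

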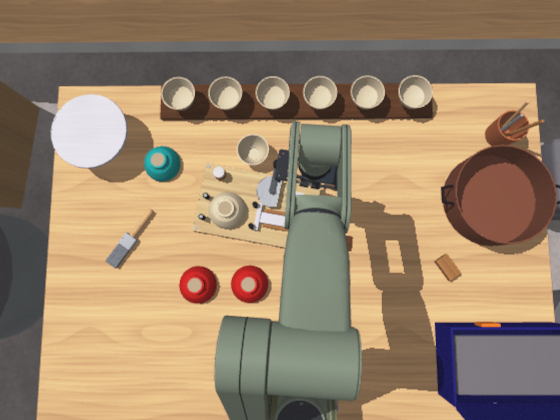

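Request:
servo_tool:
  plan:
    - [[0,0,0],[20,20,-10],0]
    - [[0,0,0],[20,30,-10],0]
    - [[0,0,0],[20,30,-10],0]
    - [[0,0,0],[0,0,0],0]
    - [[0,0,0],[0,0,0],0]
    - [[0,0,0],[0,0,0],0]
    - [[0,0,0],[0,0,0],0]
    - [[0,0,0],[0,0,0],0]
    - [[0,0,0],[0,0,0],0]
    - [[0,0,0],[0,0,0],0]

```text
time_s: 12.15
ee_pos: [698.7, 12.5, 191.5]
ee_rot: [-179.5, 0.1, 79.5]
force: [0.1, -0.9, 0.1]
gripper_width: 0.7
```

```bash
python3 where.py 8 wrist; python3 - <<'E'
from flat import *
f=load('w8'); print(proj(f,[*C,43]))
u,v=proj(f,[*C,43]).astype(int)
cv2.imwrite('pics/w8c.png',cv2.resize(f['pixels'][max(0,v-70):v+130,u-110:u+80,::-1],None,fx=3,fy=3)); print(u-110,max(0,v-70))
E
```

```text
12.15 [698.7  12.5 191.5] [-1.7949e+02  9.0000e-02  7.9550e+01] [ 0.1 -0.9  0.1] 0.7
face yaw as cam angle 0.3 post tang offset -17.7 => cam angle -13.4 TCP radial 106.8
[323.62140588  91.92715275]
213 21
```

View pics/w8c.png

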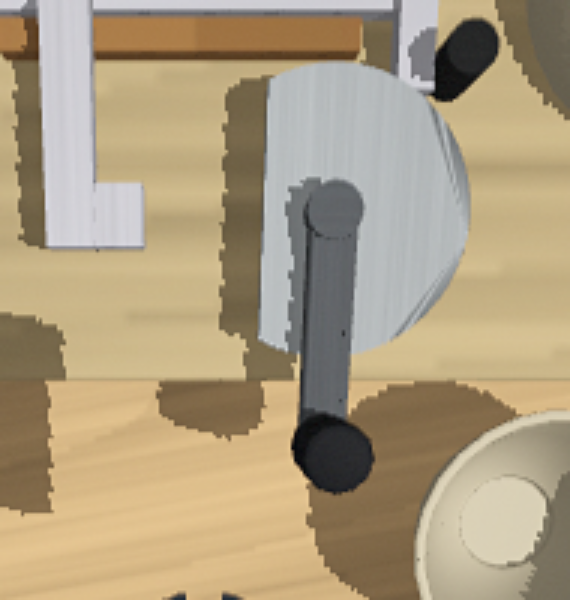

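```bash
python3 - <<'E'
from flat import *
f=load('w8'); c=lambda x,y:(213+(x+.5)/3-.5,21+(y+.5)/3-.5)
flat(f,c(268,80),c(259,340),c(334,208))
hub=onz(f,*c(334,208.5),53)[:2]
for z in (91,93,95):
    p=onz(f,*c(336,454),z)[:2]; d=R.T@(p-C); print(z,d,np.degrees(np.arctan2(d[1],d[0]))+90,np.hypot(*d), np.degrees(np.arctan2(*(R.T@(p-hub))[::-1]))+90)
def dj(a,b,z):
    v=(onz(f,*c(*b),z)-onz(f,*c(*a),z))[:2]; return np.degrees(np.arctan2(v[1],v[0]))-TH
print('board',dj((0,380),(569,379),18),'rail',dj((5,59),(358,58),32),'nose bottom',dj((46,247),(144,246),42),'armL',dj((47,245),(40,0),42),'noseface',dj((144,246),(142,184),42))
print('nose',R.T@(onz(f,*c(144,215),42)[:2]-o))
E
```

```text
edge dir jig 89.03 dist axis->edge 23.0
hub [600.79752218  72.4856654   53.        ] [601.40210759  73.40710416]
91 [ -2.88692322 -73.85388677] -2.2385327657121366 73.91028965171961 -1.448814249315575
93 [ -3.17542084 -73.6223373 ] -2.4697058669648726 73.69078535815859 -1.6768784374461632
95 [ -3.46391847 -73.39078783] -2.702256471010159 73.47248783779182 -1.9063227471934425
board 0.3769937972833759 rail 0.401847916491505 nose bottom 0.8235267412756144 armL 89.76449106996857 noseface 91.36975236240112
nose [-42.50321826 -80.53915897]
```

```bash
python3 - <<'E'
from plan import *
pre=(668.2,23.7,66,79.5); hi=(668.2,23.7,160,79.5)
rows(line(cur(),hi,2)+line(hi,pre,4))
E
```

```text
[[[0, 0, 0.0], [2.7, -16.0, 15.8], 0], [[0, 0, 0.0], [2.7, -16.0, 15.8], 0], [[0, 0, -0.0], [0.0, 0.0, 23.5], 0], [[0, 0, -0.0], [0.0, 0.0, 23.5], 0], [[0, 0, -0.0], [0.0, 0.0, 23.5], 0], [[0, 0, -0.0], [0.0, 0.0, 23.5], 0]]
```

Request:
servo_tool:
  plan:
    - [[0,0,0],[1,-14,14],0]
    - [[0,0,0],[1,-12,14],0]
    - [[0,0,0],[0,-2,4],0]
    - [[0,0,0],[0,0,20],0]
    - [[0,0,0],[0,0,25],0]
    - [[0,0,0],[0,0,20],0]
    - [[0,0,0],[0,0,12],0]
    - [[0,0,0],[0,0,5],0]
    - [[0,0,0],[0,0,0],0]
    - [[0,0,0],[0,0,0],0]

```text
time_s: 13.45
ee_pos: [676.0, 19.2, 79.2]
ee_rot: [179.8, -0.0, 79.5]
force: [0.7, 0.3, -0.2]
gripper_width: 0.3
```

```bash
python3 where.py; python3 - <<'E'
from plan import *
t=np.array([np.cos(np.radians(79.5)),np.sin(np.radians(79.5))])
f=np.array([670.4,35.5])+1.5*t
rows([(*f,63,79.9)])
E
```

```text
13.45 [676.   19.2  79.2] [ 1.7983e+02 -1.0000e-02  7.9540e+01] [ 0.7  0.3 -0.2] 0.3
face yaw as cam angle 0.2 post tang offset -15.3 => cam angle -11.5 TCP radial 83.2
[[[0, 0, -0.4], [16.5, -8.4, 16.2], 0]]
```

Request:
servo_tool:
  plan:
    - [[0,0,0],[0,-4,8],0]
    - [[0,0,0],[0,-4,5],0]
    - [[0,0,0],[5,0,2],0]
    - [[0,0,0],[5,0,0],0]
    - [[0,0,0],[3,0,0],0]
    - [[0,0,0],[2,0,0],0]
    - [[0,0,0],[0.5,0,0],0]
    - [[0,0,0],[0,0,0],0]
    - [[0,0,0],[0,0,0],0]
    - [[0,0,0],[0,0,0],0]

```text
time_s: 14.7
ee_pos: [671.2, 36.9, 64.4]
ee_rot: [179.7, -0.0, 79.6]
force: [-0.9, -0.2, -1.0]
gripper_width: 0.3
```

```bash
python3 where.py
```

```text
14.7 [671.2  36.9  64.4] [ 1.7971e+02 -1.0000e-02  7.9550e+01] [-0.9 -0.2 -1. ] 0.3
face yaw as cam angle 0.3 post tang offset 1.2 => cam angle 1.2 TCP radial 75.3
```

Request:
servo_tool:
  plan:
    - [[0,0,0],[-8,0,0],0]
    - [[0,0,0],[-10,0,-5],0]
    - [[0,0,0],[-5,0,-30],0]
    - [[0,0,0],[0,5,-35],0]
    - [[0,0,0],[0,10,-25],0]
    - [[0,0,0],[0,10,-10],0]
    - [[0,0,0],[0,5,0],0]
    - [[0,0,0],[0,0,0],0]
    - [[0,0,0],[0,0,0],0]
    - [[0,0,0],[0,0,0],0]

```text
time_s: 15.95
ee_pos: [694.1, 2.9, 172.9]
ee_rot: [179.9, 0.0, 79.4]
force: [0.2, 0.0, 0.1]
gripper_width: 0.2
```

```bash
python3 where.py 9 wrist; python3 - <<'E'
from flat import *
f=load('w9'); print(proj(f,[*C,43]))
u,v=proj(f,[*C,43]).astype(int)
cv2.imwrite('pics/w9c.png',cv2.resize(f['pixels'][max(0,v-70):v+130,u-110:u+80,::-1],None,fx=3,fy=3)); print(u-110,max(0,v-70))
f=load('w7')
for a in [(233,38),(233,119),(233,78)]: print(R.T@(onz(f,*a,82)[:2]-o))
f=load('top0')
for a in [(170+583/4,130+340/4),(170+576/4,130+420/4)]: print(R.T@(onz(f,*a,82)[:2]-o))
E
```

```text
15.95 [694.1   2.9 172.9] [1.7988e+02 5.0000e-02 7.9360e+01] [0.2 0.  0.1] 0.2
face yaw as cam angle 0.1 post tang offset -27.7 => cam angle -21.6 TCP radial 104.1
[337.09370044  90.40627834]
227 20
[-120.04817735   27.65568247]
[-121.93984788  -31.07237249]
[-120.95487122   -0.49317682]
[-119.24834115  -27.5630738 ]
[-124.2167167    29.24909557]
```

View pics/w9c.png

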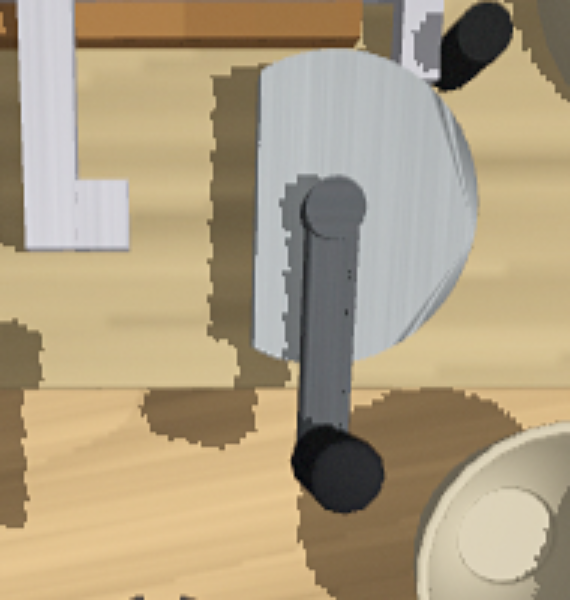

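```bash
python3 - <<'E'
from flat import *
f=load('w9'); c=lambda x,y:(227+(x+.5)/3-.5,20+(y+.5)/3-.5)
flat(f,c(260,68),c(254,346),c(335,205))
hub=onz(f,*c(335,206),53)[:2]
for z in (93,):
    p=onz(f,*c(343,470),z)[:2]; d=R.T@(p-C); print(z,d,np.degrees(np.arctan2(d[1],d[0]))+90,np.hypot(*d), np.degrees(np.arctan2(*(R.T@(p-hub))[::-1]))+90)
def dj(a,b,z):
    v=(onz(f,*c(*b),z)-onz(f,*c(*a),z))[:2]; return np.degrees(np.arctan2(v[1],v[0]))-TH
print('board',dj((0,388),(569,388),18),'rail',dj((5,46),(358,46),32))
tgt=R@[-122-13.5-25,0]+o; print('pre',tgt)
hi=(*tgt,150,TH)
rows(line(cur(),hi,4)+line(hi,(*tgt,62,TH),4))
E
```

```text
edge dir jig 90.2 dist axis->edge 23.0
hub [600.50066339  72.84109843  53.        ] [601.40210759  73.40710416]
93 [ -2.41085829 -73.18011745] -1.8868795211245128 73.21981854288289 -1.3220074152503116
board 0.09485309581499735 rail 0.08549353174282714
pre [489.24887586 -89.07951872]
[[[0, 0, 0.0], [-32.1, -46.1, 5.7], 0], [[0, 0, 0.0], [-32.1, -46.1, 5.7], 0], [[0, 0, 0.0], [-32.1, -46.1, 5.7], 0], [[0, 0, 0.0], [-32.1, -46.0, 5.7], 0], [[0, 0, -0.0], [0.0, 0.0, 22.0], 0], [[0, 0, -0.0], [0.0, 0.0, 22.0], 0], [[0, 0, -0.0], [0.0, 0.0, 22.0], 0], [[0, 0, -0.0], [0.0, 0.0, 22.0], 0]]
```

Request:
servo_tool:
  plan:
    - [[0,0,0],[-30,-42,6],0]
    - [[0,0,0],[-30,-42,6],0]
    - [[0,0,0],[-30,-42,6],0]
    - [[0,0,0],[-18,-24,3],0]
    - [[0,0,0],[-8,-10,0],0]
    - [[0,0,0],[0,0,0],0]
    - [[0,0,0],[0,0,0],0]
    - [[0,0,0],[0,0,0],0]
    - [[0,0,0],[0,0,0],0]
    - [[0,0,0],[0,0,0],0]

```text
time_s: 17.25
ee_pos: [513.8, -81.6, 149.3]
ee_rot: [179.8, 0.0, 79.6]
force: [-0.6, -0.7, -0.0]
gripper_width: 0.3
```

```bash
python3 - <<'E'
from plan import *
from h import *
st(); grab('wrist','w10.png')
tgt=R@[-122-13.5-22,0]+o
rows(line(cur(),(*tgt,56,TH),5))
E
```

```text
17.25 [513.8 -81.6 149.3] [179.76   0.    79.6 ] [-0.6 -0.7 -0. ] 0.3
[[[0, 0, 0.1], [-1.8, -4.5, 18.7], 0], [[0, 0, 0.1], [-1.8, -4.5, 18.7], 0], [[0, 0, 0.1], [-1.8, -4.5, 18.7], 0], [[0, 0, 0.1], [-1.8, -4.5, 18.7], 0], [[0, 0, 0.1], [-1.8, -4.5, 18.7], 0]]
```

View pics/w10.png

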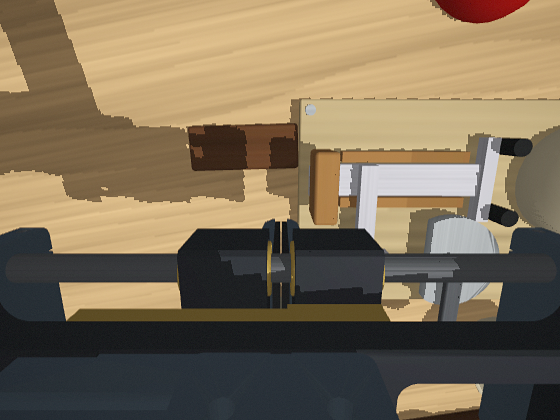

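Request:
servo_tool:
  plan:
    - [[0,0,0],[-2,-5,15],0]
    - [[0,0,0],[-2,-5,20],0]
    - [[0,0,0],[-2,-5,20],0]
    - [[0,0,0],[-1,-4,16],0]
    - [[0,0,0],[-1,-2,10],0]
    - [[0,0,0],[0,-1,5],0]
    - [[0,0,0],[0,0,0],0]
    - [[0,0,0],[0,0,0],0]
    - [[0,0,0],[0,0,0],0]
    - [[0,0,0],[0,0,0],0]

```text
time_s: 18.55
ee_pos: [493.8, -85.9, 62.7]
ee_rot: [179.4, -0.0, 79.6]
force: [-0.5, 0.4, 0.0]
gripper_width: 0.4
```

```bash
cat > wj.py <<'E'
from plan import *
import sys
st(); s=env.state(); j=R.T@(s['ee_pos'][:2]-o); print('jig tcp',j.round(1),'face x',round(j[0]+13.5,1),'=> slide if touching',round(j[0]+13.5+125,1),'force jig',(R.T@s['force'][:2]).round(1))
if len(sys.argv)>1:
    from h import grab
    for n in sys.argv[2:]: grab(n,n[0]+sys.argv[1]+'.png')
E
python3 wj.py
```

```text
18.55 [493.8 -85.9  62.7] [179.38  -0.    79.64] [-0.5  0.4  0. ] 0.4
jig tcp [-156.5   -3.9] face x -143.0 => slide if touching -18.0 force jig [0.2 0.6]
```

Request:
servo_tool:
  plan:
    - [[0,0,0],[3,-3,6],0]
    - [[0,0,0],[6,-1,2],0]
    - [[0,0,0],[6,0,0],0]
    - [[0,0,0],[5,0,0],0]
    - [[0,0,0],[5,0,0],0]
    - [[0,0,0],[5,0,0],0]
    - [[0,0,0],[5,0,0],0]
    - [[0,0,0],[5,0,0],0]
    - [[0,0,0],[0,0,0],0]
    - [[0,0,0],[0,0,0],0]

```text
time_s: 19.8
ee_pos: [497.3, -43.3, 54.2]
ee_rot: [179.4, 0.1, 79.7]
force: [-0.2, -1.8, -0.3]
gripper_width: 0.4
```

```bash
python3 wj.py 11 wrist
```

```text
19.8 [497.3 -43.3  54.2] [1.7938e+02 7.0000e-02 7.9700e+01] [-0.2 -1.8 -0.3] 0.4
jig tcp [-114.1    0.6] face x -100.6 => slide if touching 24.4 force jig [-1.8 -0.1]
```

View pics/w11.png

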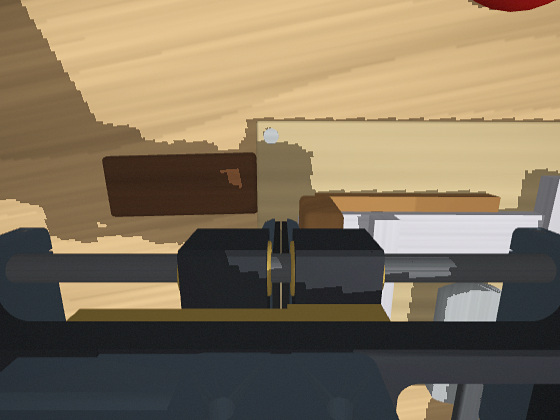

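Request:
servo_tool:
  plan:
    - [[0,0,0],[4,0,0],0]
    - [[0,0,0],[4,0,0],0]
    - [[0,0,0],[3,0,0],0]
    - [[0,0,0],[2,0,0],0]
    - [[0,0,0],[2,0,0],0]
    - [[0,0,0],[1,0,0],0]
    - [[0,0,0],[1,0,0],0]
    - [[0,0,0],[0,0,0],0]
    - [[0,0,0],[0,0,0],0]
    - [[0,0,0],[0,0,0],0]

```text
time_s: 21.1
ee_pos: [500.3, -26.9, 54.2]
ee_rot: [179.4, 0.2, 79.7]
force: [-0.6, -3.3, -0.7]
gripper_width: 0.3
```

```bash
python3 wj.py
```

```text
21.1 [500.3 -26.9  54.2] [179.38   0.2   79.73] [-0.6 -3.3 -0.7] 0.3
jig tcp [-97.4   0.7] face x -83.9 => slide if touching 41.1 force jig [-3.3 -0. ]
```

Request:
servo_tool:
  plan:
    - [[0,0,0],[1,0,0],0]
    - [[0,0,0],[1,0,0],0]
    - [[0,0,0],[0,0,0],0]
    - [[0,0,0],[0,0,0],0]
    - [[0,0,0],[0,0,0],0]
    - [[0,0,0],[0,0,0],0]
    - [[0,0,0],[0,0,0],0]
    - [[0,0,0],[0,0,0],0]
    - [[0,0,0],[0,0,0],0]
    - [[0,0,0],[0,0,0],0]

```text
time_s: 22.35
ee_pos: [500.7, -25.0, 54.2]
ee_rot: [179.4, 0.2, 79.7]
force: [-0.8, -3.6, 0.3]
gripper_width: 0.1
```

```bash
python3 wj.py 12 wrist
```

```text
22.35 [500.7 -25.   54.2] [179.38   0.2   79.72] [-0.8 -3.6  0.3] 0.1
jig tcp [-95.4   0.7] face x -81.9 => slide if touching 43.1 force jig [-3.7  0.1]
```

Not at the stop yet (still freely moving); continue in small steps until the force rises.

Request:
servo_tool:
  plan:
    - [[0,0,0],[1,0,0],0]
    - [[0,0,0],[1,0,0],0]
    - [[0,0,0],[1,0,0],0]
    - [[0,0,0],[0,0,0],0]
    - [[0,0,0],[0,0,0],0]
    - [[0,0,0],[0,0,0],0]
    - [[0,0,0],[0,0,0],0]
    - [[0,0,0],[0,0,0],0]
    - [[0,0,0],[0,0,0],0]
    - [[0,0,0],[0,0,0],0]

```text
time_s: 23.65
ee_pos: [500.7, -24.8, 54.3]
ee_rot: [179.4, 0.5, 79.9]
force: [-1.0, -3.8, 0.0]
gripper_width: 0.6
```

```bash
python3 wj.py 13 wrist scene top
```

```text
23.65 [500.7 -24.8  54.3] [179.38   0.53  79.88] [-1.  -3.8  0. ] 0.6
jig tcp [-95.2   0.7] face x -81.7 => slide if touching 43.3 force jig [-4.   0.2]
```

Request:
servo_tool:
  plan:
    - [[0,0,0],[2,0,0],0]
    - [[0,0,0],[3,0,0],0]
    - [[0,0,0],[3,0,0],0]
    - [[0,0,0],[3,0,0],0]
    - [[0,0,0],[3,0,0],0]
    - [[0,0,0],[3,0,0],0]
    - [[0,0,0],[3,0,0],0]
    - [[0,0,0],[3,0,0],0]
    - [[0,0,0],[3,0,0],0]
    - [[0,0,0],[3,0,0],0]

```text
time_s: 25.05
ee_pos: [500.7, -26.1, 55.0]
ee_rot: [179.6, 3.7, 81.1]
force: [-1.2, -17.0, 1.4]
gripper_width: 0.3
```

```bash
python3 wj.py 14 wrist scene
```

```text
25.05 [500.7 -26.1  55. ] [179.55   3.74  81.14] [ -1.2 -17.    1.4] 0.3
jig tcp [-96.5   0.5] face x -83.0 => slide if touching 42.0 force jig [-17.  -2.]
```

Request:
servo_tool:
  plan:
    - [[0,0,0],[-8,0,0],0]
    - [[0,2,0],[-15,0,0],0]
    - [[0,1.5,0],[-20,0,0],0]
    - [[0,0,0],[-10,0,-10],0]
    - [[0,0,0],[0,0,-40],0]
    - [[0,0,0],[0,0,-50],0]
    - [[0,0,0],[20,20,-40],0]
    - [[0,0,0],[30,30,-20],0]
    - [[0,0,0],[30,30,0],0]
    - [[0,0,0],[0,0,0],0]

```text
time_s: 26.4
ee_pos: [586.3, -5.1, 228.6]
ee_rot: [179.2, -0.5, 80.9]
force: [-0.7, -0.2, 0.5]
gripper_width: 0.3
```

```bash
python3 wj.py 15 wrist scene top; python3 - <<'E'
from h import *
f=load('s15'); im=f['pixels'][:,:,::-1]
cv2.imwrite('pics/s15c.png',cv2.resize(im[165:305,200:380],None,fx=4,fy=4,interpolation=cv2.INTER_CUBIC))
E
```

```text
26.4 [586.3  -5.1 228.6] [179.17  -0.53  80.93] [-0.7 -0.2  0.5] 0.3
jig tcp [-59.9 -79.8] face x -46.4 => slide if touching 78.6 force jig [-0.3  0.7]
```

View pics/w15.png

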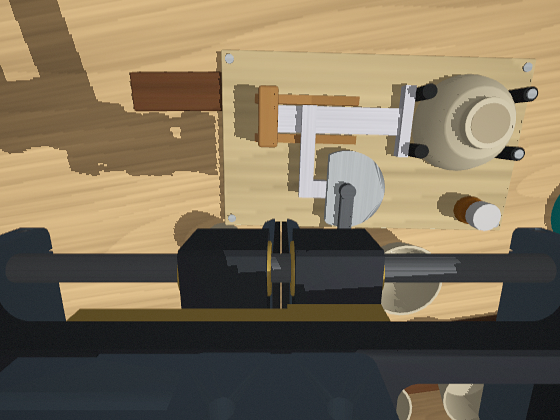

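View pics/s15c.png

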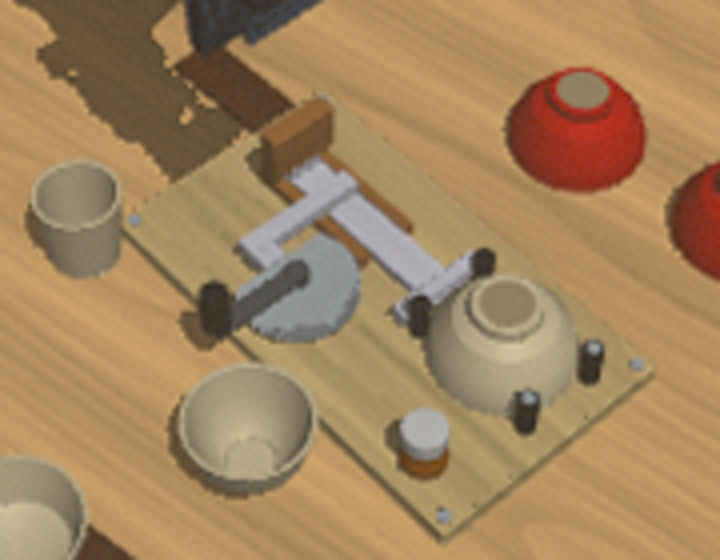

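```bash
python3 - <<'E'
from flat import *
S=load('s15');s=lambda x,y:(200+(x+.5)/4-.5,165+(y+.5)/4-.5); f=load('w15')
J=lambda p:(R.T@(p[:2]-o)).round(1)
print('foot scene',J(onz(S,*s(506,303),78)),'before',J(onz(load('scene0'),*s(492,291),78)),'wrist',J(onz(f,489,123,78)), tri([S,f],[s(506,303),(489,123)]).round(1))
print('pegs scene',J(onz(S,*s(484,256),52)),J(onz(S,*s(419,302),52)),'before',J(onz(load('scene0'),*s(447,225),52)),J(onz(load('scene0'),*s(384,270),52)))
print('post',J(onz(S,*s(214,292),93)))
flat(f,(328.5,157),(326.5,226))
print(J(onz(f,327,190,43)))
cv2.imwrite('pics/w15c.png',cv2.resize(f['pixels'][50:240,215:345+60,::-1],None,fx=3,fy=3))
E
```

```text
foot scene [156.   -1.6] before [142.1  -1.6] wrist [ 1.519e+02 -1.000e-01] [547.6 220.3  74.6]
pegs scene [102.1  30.9] [101.7 -33. ] before [63.2 30.5] [ 63.7 -32.5]
post [  23.5 -155.7]
edge dir jig 92.24 dist axis->edge 22.5
[ -3.1 -81. ]
```

View pics/w15c.png

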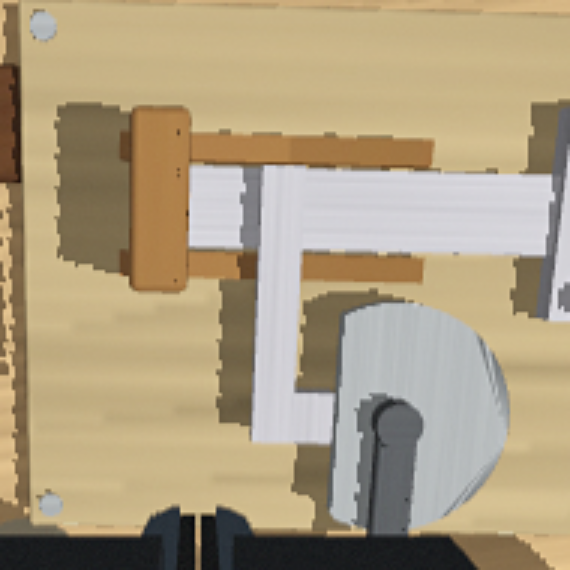

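Request:
servo_tool:
  plan:
    - [[0,0,0],[0,0,-10],0]
    - [[0,0,0],[0,0,-10],0]
    - [[0,0,0],[0,0,0],0]
    - [[0,0,0],[0,0,0],0]
    - [[0,0,0],[0,0,0],0]
    - [[0,0,0],[0,0,0],0]
    - [[0,0,0],[0,0,0],0]
    - [[0,0,0],[0,0,0],0]
    - [[0,0,0],[0,0,0],0]
    - [[0,0,0],[0,0,0],0]

```text
time_s: 27.8
ee_pos: [581.1, -8.9, 249.5]
ee_rot: [179.4, -0.4, 80.6]
force: [0.4, 0.2, 0.2]
gripper_width: 0.2
```

```bash
python3 -c "
from plan import *
st(); print(env.job_done())"
```

```text
27.8 [581.1  -8.9 249.5] [179.42  -0.43  80.63] [0.4 0.2 0.2] 0.2
the job is handed in; nothing more can be done
None
```

I turned the cam with closed fingertips on the lever's post from about -108° to about 0°. Then I pushed the slide home by its push block and handed the job in at 27.8 s. The gripper was about 250 mm above the table and touching nothing.

**Last checks:**
- **Slide:** it met a solid stop at 17 N. Travel read 42.0 mm from the fingertip position; the pegs' movement in the images agrees within about 1 mm.
- **Bowl:** it is up against the end pegs. Its foot reads jig x 156, y -1.6 mm in the scene camera and 151.9, -0.1 mm in the wrist camera, against a seat at 155, 0.
- **Other things:** the cup, tea bowl and jar look unmoved in the last scene picture, and the rib is still in its place behind the jig. I did not compare the brush and wedge with the first pictures.

**Disagreements in the cam angle:**
- **Before the slide push:** the flat's edge read +0.1 to +0.2°, the fingertip contact +1.2°, and the post's top about -1.3 to -1.9°.
- **Afterwards:** a rougher, more distant view gave about +2°, with the slide's nose seen lying against the flat.

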